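# Verge trim tucked under the shingles and held down for nailing

### The job

Fit the loose aluminium verge trim to the small roof panel on the bench: set it on the bare end of the deck with its raised kerb and drip lip towards the robot, butt its end against the length that is already nailed so that no gap is left between them, and slide its flange fully home under the lapped shingles, until the lip meets the bargeboard, without lifting the shingles. Finish while still holding it pressed down firmly and flat on the deck, in line with its neighbour, ready for nailing: do not let go of it at the end. Leave the tub of screws where it stands.

Things in the scene. Friction and masses are not known exactly. Their poses are not given: they have to be found in the camera images.
- trim: Loose verge trim, aluminium, 200 mm long (own y), 0.16 kg, rigid. Section: flange 3 mm thick, x -3 to 85 mm, z 0 to 3; box kerb on its front edge (see trim_kerb); drip lip x -3 to 0 hanging to z = -24.5 mm. Origin: mid length, inner face of the lip, underside of the flange; z up, +x from kerb to the edge to be tucked. Centre of mass x = 25 mm. Starts flange down on the timber, lip hanging free.
- trim_kerb (a point): Middle of the top of the trim's raised box kerb, the part to grip from above, fingers closing along the trim's x. The kerb is 14 mm wide (trim x -3 to 11 mm), as long as the trim, and stands 22 mm above the flange (trim z 3 to 25 mm). Axes as the trim's.
- trim_end (a point): Point on the trim at its own y = -100 mm end (x = 0, z = 0 of the trim), the end that is to butt against the fitted length; axes as the trim's.
- timber: Brown timber offcut 60 x 360 x 34 mm, fixed, lying flat on the bench to the left; origin at the centre of its underside, long side along its own y. Its top is 34 mm above the bench. The trim starts on it with its length along the timber's y.
- roof_panel: Small roof panel lying flat on the bench, fixed, 404 mm along its y, 235 mm deep along +x. Bargeboard (wooden edge board) towards the robot, its outer face x = 0: it stops the drip lip. Origin: on the bench, middle of that face; z up. Plywood deck top at z = 62 mm. The edge from y = -201 to -1 mm carries the fitted trim; from 0 to 202 mm it is bare for the loose one.
- roof_deck: The panel's plywood deck on which the flange must lie; origin at the panel's x = 0, y = 0, z = 62 mm (deck top), axes as the panel's. Grey shingles cover it from x = 50 mm on; their undersides are 6 mm above the deck at the lowest, 12 mm at their right-hand (butt) edges, tops at most 19 mm. The slot under them is clear back to x = 97 mm, where battens begin.
- fitted_end (a point): Point on the fitted trim (same profile as the loose one, nailed to the panel) at its bare end: inner face of its lip (panel x = 0), underside of its flange (z = 62 mm), y = -1 mm; axes as the panel's. When the loose trim is home, trim_end lies on this point and the axes agree.
- lower_shingle (a joint): Lift of the right-hand grey shingle over the bare deck, rad: 0 lying down, grows as its free edge lifts (the edge is 150 mm from its nail line: 0.01 rad is 1.5 mm). Held down by a spring: about 2.5 N at the edge starts to lift it.
- upper_shingle (a joint): The same for the left-hand grey shingle over the bare deck (edge 110 mm from its nail line: 0.01 rad is 1.1 mm).
- lower_shingle_edge (a point): Point on the free edge (towards the robot) of the lower shingle, mid thickness.
- upper_shingle_edge (a point): Point on the free edge (towards the robot) of the upper shingle, mid thickness.
- screw_tub: White open tub of screws, 86 x 83 x 52 mm, loose, behind the work; origin at the centre of its underside. To be left alone.

How it is judged (in metres and radians):
At the end, for the whole second after the job is handed in: The trim lies flat on the deck (within 2 mm), its lip within 3 mm of the bargeboard, its end within 3 mm of the fitted length and in line (0.02 rad), shingle edges raised under 3 mm; fingers still hold it so that it bears on the deck with over 5 N, at rest (x of trim_end in the frame of fitted_end between -0.003 and 0.003 m and y of trim_end in the frame of fitted_end between -0.0025 and 0.003 m and z of trim_end in the frame of fitted_end between -0.0015 and 0.002 m and angle between the x axis of trim_end and the x axis of fitted_end, either way round below 0.02 rad and y of trim in the frame of roof_panel above 0.08 m and angle between trim's own z axis and vertical below 0.025 rad and contact force between trim and roof_deck above 5 N and contact force between the fingers and trim above 3 N and value of joint lower_shingle below 0.02 rad and value of joint upper_shingle below 0.027 rad and linear speed of trim below 0.01 m/s); the arm keeps its last pose, push and grip.
It fails at once if A shingle was lifted: its free edge rose more than 7 mm (value of joint lower_shingle above 0.047 rad or value of joint upper_shingle above 0.064 rad).
It fails at once if The tub of screws was moved more than 30 mm (distance of screw_tub from where it was at the start of the episode above 0.03 m).
It also fails if it takes over 45 s, if anything falls off the work surface, if the arm or the gripper's body presses on something with over 40 N, if the wrist force passes 120 N, or if a joint passes its speed limit or range.

### The arm

A 7-joint arm with a two-finger parallel gripper is mounted at the origin on a cart in front of the work surface, level with it; the furniture and walls round the work are solid. World frame = base frame: x ahead of the robot, y to its left, z up, the work surface at z = 0. Lengths are in mm, angles in rad, forces in N, time in s.
With the tool pointing down it reaches from about 400 to 750 mm from the base axis. Payload 19.5 kg.
Tool frame: the origin (TCP) lies where the fingers leave the gripper's body, on its centre line; the fingertips stand 73 mm ahead of it and the grasp point (between the pads) lies 54 mm ahead of it; z points along the fingers, y is the line along which they close (so a half turn about z gives the same grasp; the last joint's range is limited). The gripper opens to 85 mm and grips with 20 to 120 N. Pads are 22 mm wide; open, the fingers measure 114 mm over their backs; the gripper's body (76 mm by 85 mm) begins 54 mm behind the grasp point. The pads swing forward as they close: fully open they stand 13 mm farther back than shut.
Start: joints at [-1.293, 0.707, -0.028, 1.485, 0.022, 0.951, -0.075], TCP at [180.756, 545.83, 303.868] pointing down, gripper open.
Joint ranges: [-2.71, 2.71], [-0.32, 2.16], [-1.57, 1.52], [0, 2.45], [-1.46, 4.6], [0, 2.02], [-2.83, 2.83]. Speed limits (rad/s): [1.89, 1.89, 2.57, 2.57, 3.01, 3.01, 3.01].

### API

Orientations are given as [roll, pitch, yaw] about the fixed x, y, z axes, in that order (R = Rz(yaw) Ry(pitch) Rx(roll)).
In Python, from rig import read_state, camera, close_job gives the robot as it stands. The module is installed in compiled form; this text tells all that it offers.
- The arm moves only by the tool play_rows, never from a script. Its argument "increments" is a list that holds one entry, the list of rows, each a list of 6 numbers: the shift along the world's x, y, z in mm, then the turn, a rotation vector about the world's x, y, z in degrees. A call has 1 to 20 rows; each row shifts and turns the commanded pose from where the row before left it; what a row does not reach is not made up. A row lasts 1/12 s, in which the tool goes at most 41.7 mm and 7.16 degrees, less where a joint would pass 70% of its speed; a pose out of reach is approached as far as the arm can. A call with a gripper value outside its range is refused whole. "claw" is the finger opening in mm, from 0 to 85.4, set as the call begins (left out, the last holds). The fingers move at their own pace and stop on an object; "squeeze" is the grip in N (left out, the last holds). Time passes only in rows, so rows that do not move let the fingers close. It gives the time, the measured TCP pose, the force, the opening and the grip force at its end, in the units of the state.
- read_state(): the state, without advancing time (a new reading comes with each control period).
- camera(name): name is "side" or "top"; returns a dict with "color" (400x640x3 uint8, blue, green, red), "z_map" (400x640 float32, mm along the optical axis (not along the pixel's ray), 0 where there is no reading), "mtx" (3x3 intrinsics, pixels), "rvec" (rotation vector, rad) and "tvec" (3), from world to camera coordinates, as OpenCV has them. Camera axes: x right, y down, z forward; pixel columns grow to the right and rows downward; lengths in mm; the calibration is good to about 2 mm. A picture is of the moment at which its call begins.
- close_job(): hands the job in; it is judged then, once.
The state is a dict: "time": time; "joint_pos": joint angles; "joint_velocities": joint speeds; "effort": joint torques, N m; "tool_pos": TCP position; "orientation": TCP orientation; "contact_force": force on the tool from outside, world axes, zero at the start; "moment": the same for the moment, N m; "gripper_width": finger opening in mm; "finger_force": force on a finger pad.
Only numpy, scipy, OpenCV 4.12 (cv2) and the standard library are available. Lean on these libraries where they do the work, as an engineer would, in place of code of your own. Each camera call takes 0.05 s, during which the arm holds its last target. There are 200 camera calls.

## Working session

There is one attempt and no reset: what is moved stays moved. The work goes in short steps, Python scripts to look and compute and a tool call to move; the robot and the scene stay as the last step left them, time stands still between calls to the robot, and variables do not carry over. Pictures are saved under pics/ and viewed, at most 10 in all, crops included, and the job is handed in when it is done.

Besides the shell and the picture viewer there is one more tool, called after "Request:" in YAML: its name, and indented under it one key for each argument. play_rows: Moves the arm, as the interface text tells. Its arguments: {"type":"object","properties":{"increments":{"type":"array","items":{"type":"array","items":{"type":"array","items":{"type":"number"}}}},"claw":{"type":"number"},"squeeze":{"type":"number"}},"required":["increments"]}

```bash
mkdir -p pics; cat > h.py <<'E'
import numpy as np,cv2
from rig import *
def load(n):
    d=np.load(f'pics/{n}.npz'); return {k:d[k] for k in d}
def snap(c,n):
    d=camera(c); np.savez(f'pics/{n}.npz',**d); cv2.imwrite(f'pics/{n}.png',d['color']); return d
def w(d,u,v,r=1):
    z=d['z_map'][v-r:v+r+1,u-r:u+r+1]; z=np.median(z[z>0])
    R=cv2.Rodrigues(d['rvec'])[0]
    p=np.linalg.inv(d['mtx'])@[u,v,1]*z
    return R.T@(p-d['tvec'].ravel())
def cloud(d):
    v,u=np.mgrid[0:400,0:640]; z=d['z_map']
    p=np.stack([u,v,np.ones_like(u)],-1)@np.linalg.inv(d['mtx']).T*z[...,None]
    R=cv2.Rodrigues(d['rvec'])[0]
    q=(p-d['tvec'].ravel())@R; q[z<=0]=np.nan; return q
E
python3 - <<'E'
from h import *
for c in('top','side'):
    d=snap(c,c+'0'); R=cv2.Rodrigues(d['rvec'])[0]; print(c,-R.T@d['tvec'].ravel(),R[2],d['mtx'][0,0])
print(read_state())
E
```

```text
top [465.4897906  107.72134073 923.59280569] [ 0.16852415  0.00238122 -0.98569465] 369.0270262304847
side [ 574.56044269 -640.29298142  634.40183664] [ 0.03337406  0.79149541 -0.61026321] 393.8444506361109
{'time': 0.1, 'joint_pos': array([-1.29269343,  0.70703567, -0.02763047,  1.48492453,  0.02201651,
        0.9508787 , -0.07553366]), 'joint_velocities': array([ 3.06276300e-04, -2.60515684e-03,  2.23454854e-05, -2.76293305e-03,
       -7.96259031e-04, -3.82984545e-04, -9.04680421e-04]), 'effort': array([ 1.33628382e-03, -8.84295702e+01,  1.23629082e+00, -2.36458361e+01,
        1.70910743e-02,  5.03594041e-03,  5.62998054e-06]), 'tool_pos': array([180.715226  , 545.70578368, 303.48350592]), 'orientation': array([-3.14064983e+00,  3.15322843e-05,  2.82177473e+00]), 'contact_force': array([ 1.01291896, -0.15611518,  0.76546256]), 'moment': array([-0.00595007,  0.00157316, -0.01518185]), 'finger_force': 0.0, 'gripper_width': 85.06964610227155}
```

View pics/top0.png

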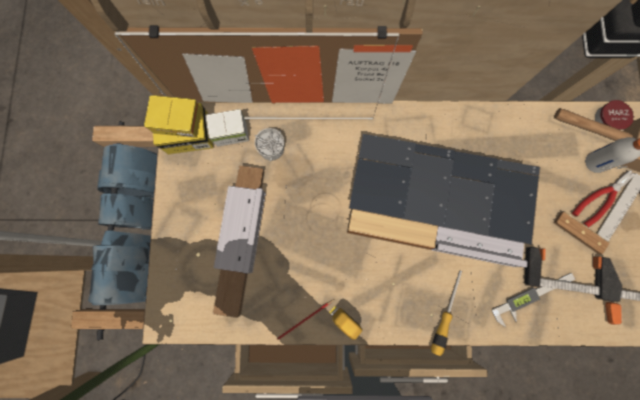

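View pics/side0.png

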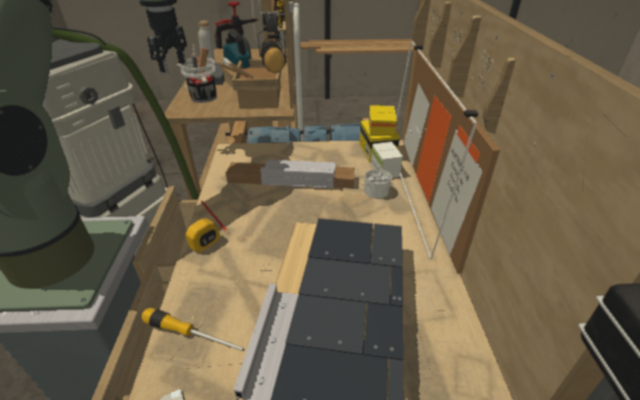

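The top view shows the trim on the timber (217–262, 183–270) and the panel at (350–538, 135–265), with its bare deck at (350–437, 212–247). The fitted length starts at about u=437. The tub is at (270,143). Next I'll take enlarged crops and read depth.

```bash
python3 - <<'E'
from h import *
d=load('top0');s=load('side0')
a=cv2.resize(d['color'][150:330,200:290],None,fx=3.2,fy=3.2,interpolation=2)
b=cv2.resize(d['color'][190:270,340:450],None,fx=4.5,fy=4.5,interpolation=2)
c=cv2.resize(s['color'][145:205,220:370],None,fx=3.3,fy=3.3,interpolation=2)
im=np.zeros((600,800,3),np.uint8)
im[:576,:288]=a[:576,:288]; im[:360,300:795]=b; im[380:578,300:795]=c
cv2.imwrite('pics/c1.png',im)
for nm,q,pts in(('top',cloud(d),[((205,285),(225,225)),((205,285),(240,240)),((350,440),(230,230))]),):
  for (u0,u1),(v,_) in pts:
    print(v); 
    for u in range(u0,u1,2 if u1<300 else 10): print(u,q[v,u].round(0),end=' ')
    print()
  for u in (380,420,430,445,460,490):
    print(u)
    for v in range(195,265,3): print(v,q[v,u].round(0),end=' ')
    print()
E
```

```text
225
205 [554. 396.   1.] 207 [554. 391.  -0.] 209 [554. 386.   1.] 211 [554. 381.  -1.] 213 [555. 376.  -2.] 215 [554. 371.  -1.] 217 [554. 366.  -0.] 219 [554. 360.   1.] 221 [554. 355.   1.] 223 [551. 342.  33.] 225 [551. 336.  37.] 227 [551. 331.  40.] 229 [551. 327.  35.] 231 [551. 322.  36.] 233 [551. 317.  37.] 235 [551. 312.  37.] 237 [551. 307.  37.] 239 [551. 303.  37.] 241 [551. 298.  37.] 243 [551. 293.  35.] 245 [551. 288.  36.] 247 [551. 283.  39.] 249 [551. 278.  37.] 251 [549. 269.  60.] 253 [549. 265.  57.] 255 [549. 260.  59.] 257 [550. 257.  51.] 259 [553. 257.  23.] 261 [555. 255.  -1.] 263 [555. 251.  -2.] 265 [555. 245.   2.] 267 [555. 240.   0.] 269 [555. 235.   2.] 271 [555. 230.   2.] 273 [555. 225.   0.] 275 [555. 220.   2.] 277 [555. 215.   1.] 279 [555. 210.   2.] 281 [555. 205.  -2.] 283 [555. 200.   1.] 
240
205 [517. 393.   3.] 207 [517. 388.   3.] 209 [517. 384.   0.] 211 [517. 379.  -1.] 213 [517. 374.   1.] 215 [517. 369.   0.] 217 [517. 364.   1.] 219 [515. 349.  37.] 221 [515. 344.  35.] 223 [515. 339.  39.] 225 [515. 334.  37.] 227 [515. 331.  33.]
[... 3505 characters left out ...]
252 [ 488. -208.   85.] 255 [ 482. -219.   53.] 258 [ 475. -239.   -1.] 261 [ 468. -238.    1.] 264 [ 461. -238.   -2.] 
490
195 [ 620. -288.   77.] 198 [ 612. -286.   80.] 201 [ 605. -287.   78.] 204 [ 598. -285.   80.] 207 [ 591. -285.   79.] 210 [ 584. -285.   79.] 213 [ 577. -284.   79.] 216 [ 570. -282.   82.] 219 [ 563. -283.   80.] 222 [ 557. -284.   76.] 225 [ 550. -285.   74.] 228 [ 543. -284.   75.] 231 [ 536. -284.   74.] 234 [ 529. -283.   74.] 237 [ 523. -287.   64.] 240 [ 516. -287.   64.] 243 [ 509. -287.   63.] 246 [ 502. -285.   65.] 249 [ 495. -284.   65.] 252 [ 488. -285.   64.] 255 [ 481. -275.   85.] 258 [ 475. -272.   89.] 261 [ 468. -289.   50.] 264 [ 461. -312.   -2.]
```

View pics/c1.png

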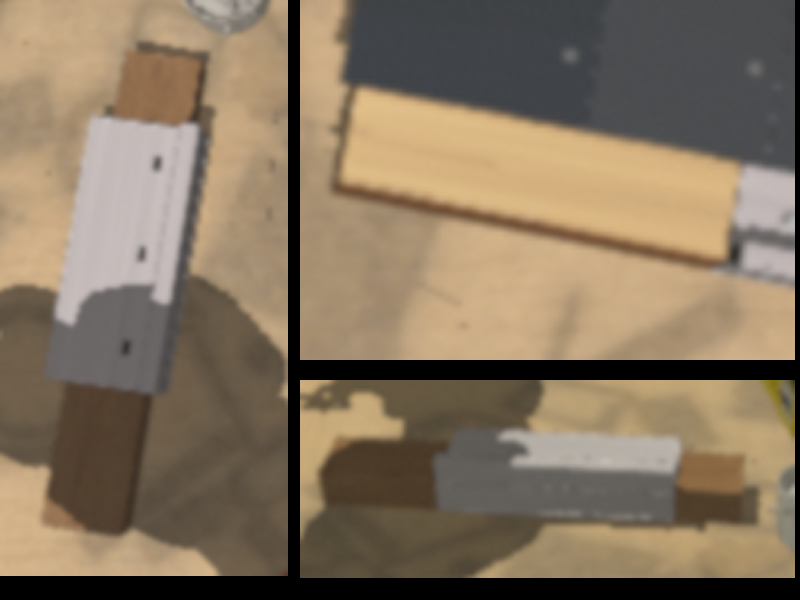

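The crops show the trim's kerb on its right side (world -y) and the flange to the left, so it needs turning about -93°. The bare deck ends at the fitted length, at top-view pixel (437,247). Now I'll fit the kerbs and the panel edge.

```bash
python3 - <<'E'
from h import *
T=cloud(load('top0'));S=cloud(load('side0'))
def sel(q,x,y,z):
    m=(q[...,0]>x[0])&(q[...,0]<x[1])&(q[...,1]>y[0])&(q[...,1]<y[1])&(q[...,2]>z[0])&(q[...,2]<z[1]); return q[m]
def rep(n,p):
    c=p.mean(0); u=np.linalg.svd(p[:,:2]-c[:2],full_matrices=False)[2][0]; u=u*np.sign(u[1] if abs(u[1])>.7 else u[0])
    t=(p[:,:2]-c[:2])@u; s=(p[:,:2]-c[:2])@[-u[1],u[0]]
    e=[c[:2]+u*a for a in (t.min(),t.max())]
    print(n,len(p),'c',c.round(1),'ang',np.degrees(np.arctan2(u[1],u[0])).round(2),'ends',np.round(e,1).tolist(),'s',s.min().round(1),s.max().round(1),'zmed',np.median(p[:,2]).round(1))
for n,q in(('top',T),('side',S)):
    rep(n+' trimkerb',sel(q,(420,680),(230,300),(52,70)))
    rep(n+' flange',sel(q,(420,680),(240,380),(31,48)))
    rep(n+' fitkerb',sel(q,(430,520),(-390,-140),(79,98)))
    p=sel(q,(470,600),(-150,50),(55,70)); rep(n+' deck',p)
    # front edge of deck: min x per y-bin
    e=[]
    for y in range(-140,30,5):
        b=p[(abs(p[:,1]-y)<3)]
        if len(b): e.append((y,np.percentile(b[:,0],3)))
    e=np.array(e); f=np.polyfit(e[:,0],e[:,1],1); print(' edge x=',f, np.degrees(np.arctan(f[0])))
E
```

```text
top trimkerb 542 c [535.8 265.1  58.5] ang -7.46 ends [[438.8, 277.7], [636.4, 251.9]] s -7.0 8.5 zmed 58.6
top flange 3097 c [546.5 306.8  36.5] ang -8.42 ends [[418.3, 325.8], [685.0, 286.3]] s -51.2 40.7 zmed 36.6
top fitkerb 608 c [ 482.7 -260.    86. ] ang 82.45 ends [[468.4, -368.5], [496.4, -157.1]] s -50.6 14.6 zmed 86.3
top deck 1844 c [543.  -57.1  61.6] ang 78.21 ends [[522.8, -153.6], [564.4, 45.8]] s -39.1 26.4 zmed 61.7
 edge x= [1.95702848e-01 5.29607450e+02] 11.072998933003214
side trimkerb 363 c [541.1 262.8  57.8] ang -7.49 ends [[440.4, 276.0], [637.8, 250.1]] s -7.1 10.9 zmed 58.6
side flange 1146 c [553.5 297.   37.7] ang -8.14 ends [[415.7, 316.7], [682.9, 278.5]] s -43.7 53.4 zmed 37.5
side fitkerb 1161 c [ 482.6 -274.7   86.4] ang 81.82 ends [[470.4, -359.5], [499.4, -157.3]] s -49.3 15.0 zmed 87.1
side deck 1500 c [541.5 -64.1  62.5] ang 78.61 ends [[523.8, -152.0], [562.2, 38.8]] s -23.9 25.2 zmed 62.6
 edge x= [1.99706054e-01 5.32623088e+02] 11.293737469551493
```

Request:
play_rows:
  increments:
    - [[25.4,-20.05,-6.9,0,0,0.78],[25.4,-20.05,-6.9,0,0,0.78],[25.4,-20.05,-6.9,0,0,0.78],[25.4,-20.05,-6.9,0,0,0.78],[25.4,-20.05,-6.9,0,0,0.78],[25.4,-20.05,-6.9,0,0,0.78],[25.4,-20.05,-6.9,0,0,0.78],[25.4,-20.05,-6.9,0,0,0.78],[25.4,-20.05,-6.9,0,0,0.78],[25.4,-20.05,-6.9,0,0,0.78],[25.4,-20.05,-6.9,0,0,0.78],[25.4,-20.05,-6.9,0,0,0.78],[25.4,-20.05,-6.9,0,0,0.78],[25.4,-20.05,-6.9,0,0,0.78],[0,0,0,0,0,0],[0,0,0,0,0,0]]
  claw: 50
  squeeze: 60

```text
time: 1.43
tool_pos: [537.1, 263.5, 206.4]
orientation: [-3.141, -0.001, 3.01]
contact_force: [-0.3, 0.6, 0.8]
gripper_width: 49.7
finger_force: 0.0
```

```bash
python3 - <<'E'
from h import *
for n in('top0','side0'):
    q=cloud(load(n)).reshape(-1,3); q=q[~np.isnan(q[:,0])]
    L=532-0.197*-1*q[:,1]  # approx edge x at y
    r=q[:,0]-(531+.197*q[:,1])
    m=(q[:,2]>80)&(q[:,2]<96)&(q[:,1]<-140)&(q[:,1]>-380)&(abs(r)<25); p=q[m]
    f=np.polyfit(p[:,1],p[:,0],1); print(n,len(p),f,np.degrees(np.arctan(f[0])),p[:,1].max(),p[:,1].min(),np.median(p[:,2]),np.percentile(p[:,0]-np.polyval(f,p[:,1]),[2,98]))
    # bargeboard front face
    m=(q[:,2]>10)&(q[:,2]<55)&(q[:,1]<20)&(q[:,1]>-140)&(abs(r)<25);p=q[m];print(len(p))
E
```

```text
top0 579 [1.96914445e-01 5.31561003e+02] 11.139842345554495 -157.36591009918854 -353.557988928113 86.42657859034998 [-6.7045098   7.21763964]
120
side0 1084 [1.97361826e-01 5.34193879e+02] 11.164516465970406 -157.4934937176931 -355.1248497216706 87.23017503338917 [-7.65142632  6.21960485]
0
```

Request:
play_rows:
  increments:
    - [[0,0.5,-30,0,0,0],[0,0.5,-30,0,0,0],[0,0.5,-25,0,0,0],[0,0,-8,0,0,0],[0,0,0,0,0,0],[0,0,0,0,0,0]]

```text
time: 1.93
tool_pos: [536.3, 267.2, 115.2]
orientation: [3.141, 0.0, 3.013]
contact_force: [0.8, 0.2, 0.1]
gripper_width: 49.9
finger_force: 0.0
```

Request:
play_rows:
  increments:
    - [[0,0,0,0,0,0],[0,0,0,0,0,0],[0,0,0,0,0,0],[0,0,0,0,0,0],[0,0,0,0,0,0],[0,0,0,0,0,0],[0,0,0,0,0,0],[0,0,0,0,0,0]]
  claw: 5
  squeeze: 60

```text
time: 2.6
tool_pos: [536.7, 266.8, 115.6]
orientation: [3.141, 0.001, 3.012]
contact_force: [-2.6, -1.7, 12.9]
gripper_width: 12.5
finger_force: 59.5
```

Request:
play_rows:
  increments:
    - [[0,0,15,0,0,0],[0,0,33,0,0,0],[0,0,33,0,0,0],[0,0,0,0,0,0],[0,0,0,0,0,0]]

```text
time: 3.02
tool_pos: [536.8, 266.8, 197.1]
orientation: [3.14, 0.003, 3.012]
contact_force: [0.2, 0.1, -3.0]
gripper_width: 12.7
finger_force: 59.2
```

Request:
play_rows:
  increments:
    - [[-3.7,-19.6,0,0,0,-5.85],[-3.7,-19.6,0,0,0,-5.85],[-3.7,-19.6,0,0,0,-5.85],[-3.7,-19.6,0,0,0,-5.85],[-3.7,-19.6,0,0,0,-5.85],[-3.7,-19.6,0,0,0,-5.85],[-3.7,-19.6,0,0,0,-5.85],[-3.7,-19.6,0,0,0,-5.85],[-3.7,-19.6,0,0,0,-5.85],[-3.7,-19.6,0,0,0,-5.85],[-3.7,-19.6,0,0,0,-5.85],[-3.7,-19.6,0,0,0,-5.85],[-3.7,-19.6,0,0,0,-5.85],[-3.7,-19.6,0,0,0,-5.85],[-3.7,-19.6,0,0,0,-5.85],[-3.7,-19.6,0,0,0,-5.85],[0,0,0,0,0,0],[0,0,0,0,0,0],[0,0,0,0,0,0]]

```text
time: 4.6
tool_pos: [477.1, -46.5, 194.9]
orientation: [-3.141, -0.0, 1.381]
contact_force: [0.5, 0.1, -1.2]
gripper_width: 12.7
finger_force: 59.2
```

```bash
python3 - <<'E'
from h import *
s=snap('side','side1');t=snap('top','top1'); print(read_state()['tool_pos'],read_state()['orientation'])
im=np.vstack([s['color'][110:400,180:480],t['color'][160:280,320:620]])
im=np.hstack([cv2.resize(s['color'][150:400,200:440],None,fx=1.66,fy=1.66,interpolation=2)[:410,:398],cv2.resize(t['color'][130:280,320:560],None,fx=1.66,fy=2.74,interpolation=2)[:410,:398]])
cv2.imwrite('pics/c2.png',im)
E
```

```text
[477.16718177 -46.209111   194.99327923] [-3.14099456e+00 -1.73952225e-04  1.38091003e+00]
```

View pics/c2.png

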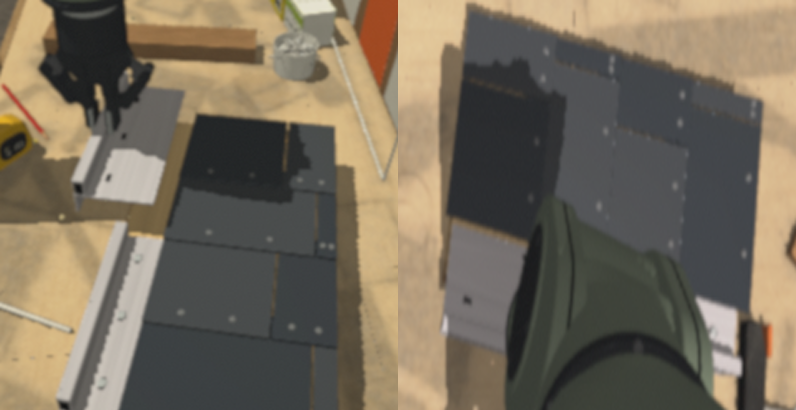

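The side view shows the trim held level with its kerb towards the robot, its near end just beyond the fitted length's end (fitted kerb end at about side pixel (275,284)). I'll measure the held trim in that view.

```bash
python3 - <<'E'
from h import *
q=cloud(load('side1')).reshape(-1,3); q=q[~np.isnan(q[:,0])]
a=np.radians(-11.15); ex=np.array([np.cos(a),np.sin(a)]); ey=np.array([-ex[1],ex[0]])
o=np.array([501.6,-158.8]) # panel (4,-1)
P=np.c_[(q[:,:2]-o)@ex+4,(q[:,:2]-o)@ey-1,q[:,2]]
def pr(n,m):
    p=P[m]; A=np.c_[p[:,:2],np.ones(len(p))]; c=np.linalg.lstsq(A,p[:,2],rcond=None)[0]
    print(n,len(p),'x',np.percentile(p[:,0],[1,50,99]).round(1),'y',np.percentile(p[:,1],[0,1,99]).round(1),'z',np.median(p[:,2]).round(1),'slopes',c[:2].round(3))
box=(P[:,0]>-60)&(P[:,0]<60)&(P[:,1]>-20)&(P[:,1]<120)
pr('kerbtop',box&(P[:,2]>133)&(P[:,2]<148)&(P[:,0]<-30)&(P[:,1]<80))
f=box&(P[:,2]>108)&(P[:,2]<124)&(P[:,0]>-22)&(P[:,0]<40)&(P[:,1]<75); pr('flange',f)
m=(P[:,0]>-10)&(P[:,0]<15)&(P[:,2]>82)&(P[:,2]<95)&(P[:,1]<10)&(P[:,1]>-190); pr('fitkerb',m)
l=f; p=P[f&(P[:,0]>0)&(P[:,0]<30)]; print(np.polyfit(*p[:,[0,2]].T,1))
E
```

```text
kerbtop 258 x [-47.2 -39.4 -33.6] y [ 2.4  3.5 78.8] z 138.9 slopes [-0.136  0.01 ]
flange 956 x [-21.1   9.5  39.3] y [ 3.   4.1 74. ] z 117.0 slopes [-0.002  0.003]
fitkerb 946 x [-2.5  5.2 11.3] y [-189.7 -188.9   -3.2] z 87.4 slopes [-0.099 -0.001]
[-2.91160151e-03  1.16971598e+02]
```

Request:
play_rows:
  increments:
    - [[0,0,-22,0,0,-0.27],[0,0,-20,0,0,0],[0,0,-5,0,0,0],[0,0,0,0,0,0],[0,0,0,0,0,0]]

```text
time: 5.12
tool_pos: [477.2, -46.8, 148.7]
orientation: [-3.141, -0.0, 1.375]
contact_force: [0.2, 0.2, -1.1]
gripper_width: 12.7
finger_force: 59.2
```

Request:
play_rows:
  increments:
    - [[0,0,-1,0,0,0],[0,0,-1,0,0,0],[0,0,0,0,0,0],[0,0,0,0,0,0]]

```text
time: 5.45
tool_pos: [477.3, -46.9, 146.6]
orientation: [3.141, -0.0, 1.374]
contact_force: [0.0, -0.3, -1.1]
gripper_width: 12.2
finger_force: 59.2
```

Request:
play_rows:
  increments:
    - [[0,0,-1,0,0,0],[0,0,0,0,0,0],[0,0,0,0,0,0]]

```text
time: 5.7
tool_pos: [477.2, -46.9, 145.3]
orientation: [-3.141, -0.0, 1.374]
contact_force: [-0.2, 0.5, -0.4]
gripper_width: 12.3
finger_force: 59.2
```

Request:
play_rows:
  increments:
    - [[0,0,-1,0,0,0],[0,0,0,0,0,0],[0,0,0,0,0,0]]

```text
time: 5.95
tool_pos: [477.1, -47.0, 144.2]
orientation: [-3.141, 0.0, 1.374]
contact_force: [-0.2, -0.0, -1.8]
gripper_width: 12.7
finger_force: 59.2
```

Request:
play_rows:
  increments:
    - [[0,0,-0.7,0,0,0.1],[0,0,0,0,0,0],[0,0,0,0,0,0]]

```text
time: 6.2
tool_pos: [477.2, -47.0, 143.5]
orientation: [-3.141, -0.0, 1.376]
contact_force: [-0.1, 1.2, -2.0]
gripper_width: 12.2
finger_force: 59.2
```

Request:
play_rows:
  increments:
    - [[0,0,-0.7,0,0,0],[0,0,0,0,0,0],[0,0,0,0,0,0]]

```text
time: 6.45
tool_pos: [477.1, -47.0, 143.0]
orientation: [-3.142, -0.0, 1.376]
contact_force: [-1.4, 1.1, 5.2]
gripper_width: 12.5
finger_force: 60.1
```

Request:
play_rows:
  increments:
    - [[0,0,1.2,0,0,0],[3.92,-0.77,0,0,0,0],[3.92,-0.77,0,0,0,0],[3.92,-0.77,0,0,0,0],[3.92,-0.77,0,0,0,0],[0,0,0,0,0,0],[0,0,0,0,0,0]]

```text
time: 7.03
tool_pos: [492.9, -50.1, 144.0]
orientation: [-3.141, 0.0, 1.376]
contact_force: [-0.2, -0.3, -1.1]
gripper_width: 12.5
finger_force: 59.2
```

Request:
play_rows:
  increments:
    - [[3.92,-0.77,0,0,0,0],[3.92,-0.77,0,0,0,0],[3.92,-0.77,0,0,0,0],[3.92,-0.77,0,0,0,0],[3.92,-0.77,0,0,0,0],[0,0,0,0,0,0],[0,0,0,0,0,0]]

```text
time: 7.62
tool_pos: [512.5, -53.9, 144.0]
orientation: [-3.141, 0.0, 1.376]
contact_force: [0.1, 0.6, -2.0]
gripper_width: 12.6
finger_force: 59.2
```

Request:
play_rows:
  increments:
    - [[3.92,-0.77,0,0,0,0],[1.96,-0.39,0,0,0,0],[0,0,0,0,0,0],[-0.39,-1.96,0,0,0,0],[-0.19,-0.98,0,0,0,0],[0,0,0,0,0,0],[0,0,0,0,0,0]]

```text
time: 8.2
tool_pos: [517.7, -58.1, 144.1]
orientation: [-3.142, 0.0, 1.376]
contact_force: [0.3, -0.3, -0.8]
gripper_width: 12.3
finger_force: 59.2
```

Request:
play_rows:
  increments:
    - [[-0.19,-0.98,0,0,0,0],[0,0,0,0,0,0],[0,0,0,0,0,0]]

```text
time: 8.45
tool_pos: [517.6, -58.5, 144.1]
orientation: [-3.141, -0.001, 1.376]
contact_force: [1.0, 4.7, -0.8]
gripper_width: 12.7
finger_force: 59.2
```

Request:
play_rows:
  increments:
    - [[-0.19,-0.98,0,0,0,0],[0,0,0,0,0,0],[0,0,0,0,0,0]]

```text
time: 8.7
tool_pos: [517.5, -58.7, 144.1]
orientation: [-3.141, -0.002, 1.377]
contact_force: [1.6, 11.5, -1.3]
gripper_width: 12.8
finger_force: 59.3
```

Request:
play_rows:
  increments:
    - [[0.2,1.0,0,0,0,0],[1.96,-0.39,0,0,0,0],[0,0,0,0,0,0],[0,0,0,0,0,0]]

```text
time: 9.03
tool_pos: [519.4, -58.9, 144.0]
orientation: [-3.141, -0.001, 1.376]
contact_force: [-0.0, 6.3, -1.0]
gripper_width: 11.9
finger_force: 59.2
```

Request:
play_rows:
  increments:
    - [[0.98,-0.19,0,0,0,0],[0,0,0,0,0,0],[0,0,0,0,0,0]]

```text
time: 9.28
tool_pos: [520.3, -59.1, 143.9]
orientation: [-3.14, -0.001, 1.376]
contact_force: [-1.0, 6.1, -1.2]
gripper_width: 12.3
finger_force: 59.2
```

Request:
play_rows:
  increments:
    - [[0.98,-0.19,0,0,0,0],[0,0,0,0,0,0],[0,0,0,0,0,0]]

```text
time: 9.53
tool_pos: [521.1, -59.2, 143.9]
orientation: [-3.14, -0.001, 1.376]
contact_force: [-2.4, 6.5, -2.5]
gripper_width: 12.6
finger_force: 59.3
```

Request:
play_rows:
  increments:
    - [[0.98,-0.19,0,0,0,0],[0,0,0,0,0,0],[0,0,0,0,0,0]]

```text
time: 9.78
tool_pos: [521.3, -59.3, 143.8]
orientation: [-3.138, -0.001, 1.376]
contact_force: [-8.2, 6.9, 3.4]
gripper_width: 12.3
finger_force: 59.9
```

Request:
play_rows:
  increments:
    - [[0.98,-0.19,0,0,0,0],[0,0,0,0,0,0],[0,0,0,0,0,0]]

```text
time: 10.03
tool_pos: [521.5, -59.3, 143.8]
orientation: [-3.136, -0.001, 1.376]
contact_force: [-13.9, 8.5, 6.7]
gripper_width: 12.6
finger_force: 60.4
```

Request:
play_rows:
  increments:
    - [[-0.98,0.19,-1,0,0,0],[0,0,-1,0,0,0],[0,0,0,0,0,0],[0,0,0,0,0,0]]
  squeeze: 90

```text
time: 10.37
tool_pos: [521.2, -59.3, 143.3]
orientation: [-3.139, -0.001, 1.376]
contact_force: [-16.7, 8.9, 42.4]
gripper_width: 11.6
finger_force: 96.6
```

Request:
play_rows:
  increments:
    - [[0,0,-1,0,0,0],[0,0,0,0,0,0],[0,0,0,0,0,0]]

```text
time: 10.62
tool_pos: [521.2, -59.3, 143.3]
orientation: [-3.139, -0.001, 1.376]
contact_force: [-22.0, 10.9, 65.3]
gripper_width: 11.5
finger_force: 99.8
```

Request:
play_rows:
  increments:
    - [[-0.6,0.1,1.5,0,0,0],[0,0,0,0,0,0],[0,0,0,0,0,0],[0,0,0,0,0,0]]

```text
time: 10.95
tool_pos: [521.2, -59.3, 143.4]
orientation: [-3.14, -0.001, 1.376]
contact_force: [-9.9, 7.8, 26.4]
gripper_width: 11.9
finger_force: 94.6
```

```bash
python3 - <<'E'
from h import *
s=snap('side','side2'); st=read_state(); print(st['contact_force'],st['time'],st['orientation'])
cv2.imwrite('pics/c3.png',cv2.resize(s['color'][200:360,210:420],None,fx=3.6,fy=3.6,interpolation=2))
q=cloud(s).reshape(-1,3); q=q[~np.isnan(q[:,0])]
a=np.radians(-11.15); ex=np.array([np.cos(a),np.sin(a)]); ey=np.array([-ex[1],ex[0]])
o=np.array([501.6,-158.8]); P=np.c_[(q[:,:2]-o)@ex+4,(q[:,:2]-o)@ey-1,q[:,2]]
for y in range(-60,80,10):
    m=abs(P[:,1]-y)<5
    k=P[m&(abs(P[:,0]-5)<11)&(P[:,2]>81)&(P[:,2]<94)]; f=P[m&(P[:,0]>18)&(P[:,0]<42)&(P[:,2]<75)&(P[:,2]>50)]
    sh=P[m&(P[:,0]>60)&(P[:,0]<90)&(P[:,2]<100)]
    if len(k) and len(f): print(y,len(k),k.mean(0).round(1),'fl',np.median(f[:,2]).round(1),'sh',np.median(sh[:,2]).round(1))
E
```

```text
[-10.89129896   7.88070624  25.93909366] 11.0 [-3.13975058e+00 -9.20106732e-04  1.37607604e+00]
-60 44 [  5.1 -60.1  87.2] fl 65.5 sh 77.4
-50 40 [  5.7 -50.4  87.2] fl 65.5 sh 77.0
-40 41 [  4.6 -40.3  87. ] fl 65.5 sh 76.5
-30 41 [  5.5 -30.3  87. ] fl 66.3 sh 75.9
-20 38 [  5.2 -20.1  87.3] fl 65.8 sh 75.4
-10 40 [ 5.  -9.5 87. ] fl 65.6 sh 76.3
0 34 [ 5.7  0.5 86.9] fl 65.9 sh 79.8
10 34 [ 5.3 10.3 87.3] fl 65.6 sh 78.8
20 33 [ 5.4 20.5 87. ] fl 65.6 sh 78.0
30 33 [ 5.6 30.2 86.9] fl 65.7 sh 78.0
40 32 [ 5.2 40.3 87.2] fl 65.8 sh 77.3
50 30 [ 5.3 50.4 87.2] fl 65.5 sh 76.7
60 25 [ 5.5 60.  86.9] fl 65.7 sh 76.1
70 30 [ 4.4 69.8 87.1] fl 65.7 sh 75.6
```

View pics/c3.png

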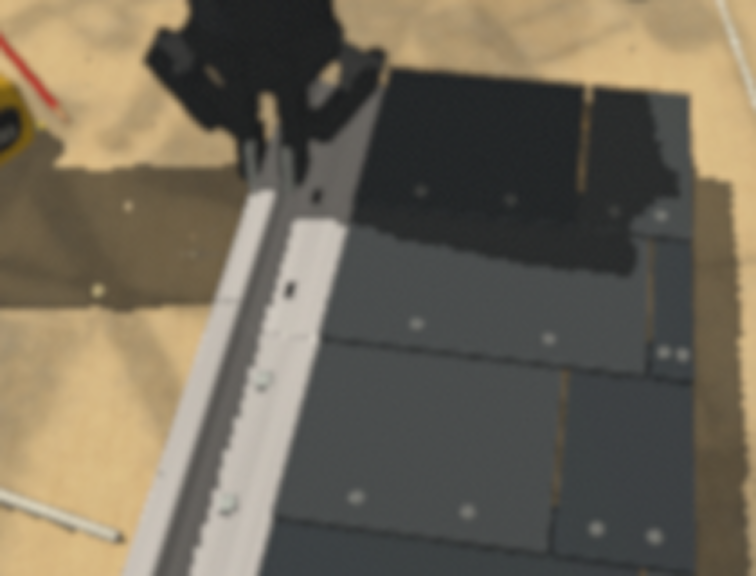

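The picture shows the loose trim in line with the fitted one. The joint near crop pixel (235,300)–(310,335) is closed, the heights match, and the shingles are lying down. I'll hand it in.

```bash
python3 -c "
from rig import *
print(close_job())"
```

```text
the job is handed in; nothing more can be done
None
```

I fitted the trim and handed the job in at about 11 s: it butts the fitted length with no visible gap, its lip meets the bargeboard, the shingles are lying down, and it is still gripped and pressed flat with about 26 N; no verdict was returned.

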